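# Clamp a plug-in module with its draw latch

## Robot

A 6-joint arm with a two-finger parallel gripper is mounted at the origin on the work surface. World frame = base frame: x ahead of the robot, y to its left, z up, the work surface at z = 0. Lengths are in mm, angles in rad, forces in N, time in s.
With the tool pointing down it reaches from about 275 to 1000 mm from the base axis. Payload 8.4 kg.
Tool frame: the origin (TCP) lies midway between the tips of the shut fingers; the grasp point (between the pads) lies grip_depth behind it (grip_depth is the distance from the TCP to the grasp point, in mm); z points along the fingers, y is the line along which they close (so a half turn about z gives the same grasp; the last joint's range is limited). The gripper opens to 85 mm and grips with 20 to 120 N. Pads are 22 mm wide; open, the fingers measure 114 mm over their backs; the gripper's body (76 mm by 85 mm) begins 54 mm behind the grasp point. The pads swing forward as they close: fully open they stand 13 mm farther back than shut.
Start: joints at [1.139, 0.353, 1.633, -0, 1.155, -0.002], TCP at [260.43, 568.159, 231.281] pointing down, gripper open.
Joint ranges: [-2.63, 2.63], [-0.92, 2.1], [0.06, 2.66], [-1.3, 4.44], [0, 2.69], [-3.02, 3.02]. Speed limits (rad/s): [2.22, 2.22, 2.79, 3.14, 3.14, 3.14].

## Interface

Orientations are given as [roll, pitch, yaw] about the fixed x, y, z axes, in that order (R = Rz(yaw) Ry(pitch) Rx(roll)).
In Python, from rig import * gives the robot as it stands.
- The arm moves only by the shell command python3 -m creep 'ROWS' [FORCE]. ROWS is JSON, a list of rows, each an object of numbers: "x", "y", "z": the shift along the tool's x, y, z in mm; "rx", "ry", "rz": the turn, a rotation vector about the tool's x, y, z in rad; "hand": the finger opening in mm, from 0 to 85.4. A call has 1 to 20 rows; each row shifts and turns the commanded pose from where the row before left it, along the tool's axes as they then stand; what a row does not reach is not made up. A row lasts 1/8 s, in which the tool goes at most 62.5 mm and 10.7 degrees, less where a joint would pass 70% of its speed; a pose out of reach is approached as far as the arm can. A call with a gripper value outside its range is refused whole. The fingers move at their own pace and stop on an object; FORCE is the grip in N (left out, the last holds). Time passes only in rows, so rows that do not move let the fingers close. It gives the time, the measured TCP pose, the force, the opening and the grip force at its end, in the units of the state.
- sense(): the state, without advancing time (a new reading comes with each control period).
- grab_frame(name): name is "scene" or "top" or "wrist"; returns the picture (420x560x3 uint8, red, green, blue); there is no depth.
- get_calibration(name): a dict with "K" (3x3 intrinsics, pixels), "R" (3x3) and "t" (3): a world point X has camera coordinates R X + t. Camera axes: x right, y down, z forward; pixel columns grow to the right and rows downward; lengths in mm; the calibration is good to about 2 mm. The wrist camera is an equidistant fisheye: a pixel r from the principal point sees the ray r / f radians off the axis. A picture is of the moment at which its call begins: read the wrist's pose just before it. get_calibration takes no time and is no camera call; for the wrist camera it gives the pose at the moment of the call.
- sign_off(): hands the job in; it is judged then, once.
The state is a dict: "clock": time; "qpos": joint angles; "qvel": joint speeds; "joint_efforts": joint torques, N m; "eef_pos": TCP position; "tcp_rot": TCP orientation; "contact_force": force on the tool from outside, world axes, zero at the start; "wrist_torque": the same for the moment, N m; "opening": opening from 0.0 (shut) to 1.0 (fully open); "grasp_force": force on a finger pad.
Only numpy, scipy, OpenCV 4.12 (cv2) and the standard library are available. Lean on these libraries where they do the work, as an engineer would, in place of code of your own. Each camera call takes 0.05 s, during which the arm holds its last target. There are 200 camera calls.

## Task

The grey module in the dock has not been clamped, and its springs hold it off its contacts. Hook the wire bail of the draw latch over the module's keeper lip, then push the latch lever back past centre, without forcing it, so that it stays down by itself and holds the module fully home. Leave the screwdriver, the plug and the spare module beside the dock where they are.

Things in the scene. Friction and masses are not known exactly. Their poses are not given: they have to be found in the camera images.
- dock: Fixed dark steel base plate, 330 x 110 x 8 mm; origin on the bench near the plate's middle. +x runs from the latch to the module (the latch draws the module towards -x), +y across, +z up. Lever, bail and module move only in its x-z plane (y = 0). A low black contact strip at x = 48 mm rises 16 mm above the bench; else the plate is bare beside and below the bail and tongue.
- lever_pivot (a point): The lever's hinge axis (parallel to the dock's y), at x = -60 mm, z = 40 mm in the dock frame, fixed to the dock.
- lever (a joint): Lever angle about the pivot, rad: 0 = upright, positive = leaning back (dock -x, away from the module); range -0.7 to 1.80 (hard stop, nearly flat). With the bail hooked, dead centre is 1.57: beyond it the module's springs pull the lever on to its stop and hold it. Stays where left (friction 0.03 N m). Clamping takes up to about 15 N square to the paddle 60 mm from the pivot.
- lever_pad (a point): Middle of the lever paddle's face that looks to dock +x when upright, up when clamped; 65 mm from the pivot. The lever is a plain steel strip 5 mm thick; the paddle, 32 mm wide in y, runs from 28 to 86 mm from the pivot; a lip bent some 4 mm towards this face ends it at 94 mm. Axes: z along the lever outwards, x out of this face.
- bail (a joint): Angle of the bail against the lever, rad: 0 = square to the lever; the bail's slope above the dock's +x direction is bail + lever (rad). Hinge friction 0.012 N m: a steeply raised bail stays up, one near level drops under its own weight (36 g).
- bail_end (a point): Centre of the bail's end bar. The bail is a U of 6 mm steel wire: two legs (40 mm over their outsides, 28 mm between) hinged on the lever 20 mm out from its pivot, joined 90 mm from that hinge by the end bar. Gripped there from outside (fingers closing along dock y) and moved, it carries bail and lever along as a two-link chain, turning in the grip. Axes: x along the bail outwards, y along the bar.
- keeper (a point): Where the end bar's centre lies when hooked. The keeper is a plain steel tongue, 22 mm wide, jutting from the module towards the latch, its top 3 mm below this point (37 mm above the bench), with a lip on it just on the latch side. The module's body begins 42 mm farther along +x and rises 30 mm above this point. Axes as the dock. 82 mm from the lever pivot with the module out, 70 mm with it home; same height as the pivot.
- module (a joint): Slide of the module along dock +x, m: 0 = home, 0.012 = out (where its springs hold it against a stop with 24 N; 60 N at home). Slides by itself when not held.
- screwdriver_grip (a point): Grip of a loose screwdriver, 170 mm long, lying beside the dock on its -y side; leave alone.
- plug_mid (a point): Middle of a loose black two-pin plug, 30 x 20 x 16 mm and 16 mm pins, lying beside the dock on its +y side; leave alone.
- spare_mid (a point): Middle of a loose grey spare module, 75 x 60 x 36 mm, lying beside the dock on its +y side near the latch; leave alone.
- lip_top (a point): Far (dock +x) upper edge of the keeper lip: 7 mm above the keeper point and 1 mm on its latch side; the lip's highest edge is 8.5 mm above the keeper point. The lip, 18 mm wide and 5 mm thick, leans 20 degrees towards dock +x: the bar must come down past this edge, its centre 4 to 12 mm beyond the keeper point, and then be drawn back under it until it bears.

How it is judged:
By the outcome, as a careful person would: the job done as asked, in the order asked, and still so for the second after the job is handed in, with the robot touching nothing.
It also fails if it takes over 58 s, if anything falls off the work surface, if the arm or the gripper's body presses on something with over 40 N, if the wrist force passes 120 N, or if a joint passes its speed limit or range.

## Working session

There is one attempt and no reset: what is moved stays moved. The work goes in short steps, Python scripts to look and compute and a shell command to move; the robot and the scene stay as the last step left them, time stands still between calls to the robot, and variables do not carry over. Pictures are saved under pics/ and viewed, at most 10 in all, crops included, and the job is handed in when it is done.

```bash
mkdir -p pics; ls; python3 - <<'E'
from rig import *
import cv2
s=sense();print(s)
for n in("top","scene"):
    f=grab_frame(n);c=get_calibration(n);print(n,c)
    cv2.imwrite(f"pics/{n}0.png",f[:,:,::-1])
E
```

```text
pics
{'clock': 0.0, 'qpos': array([ 1.13857028e+00,  3.53653217e-01,  1.63411848e+00, -1.07639910e-05,
        1.15522389e+00, -2.42783556e-03]), 'qvel': array([-0.00070888, -0.00131344,  0.00095637, -0.00077341,  0.00119887,
       -0.00029473]), 'joint_efforts': array([ 6.37152662e-04, -6.05251265e+01, -3.42071307e+01, -5.09823531e-05,
        9.66080348e-03, -3.88667206e-05]), 'eef_pos': array([260.24936241, 567.71585131, 230.5652254 ]), 'tcp_rot': array([-3.14018971e+00,  6.43561290e-06,  2.71179880e+00]), 'contact_force': array([-0.46142771,  0.12503543,  0.13742292]), 'wrist_torque': array([-0.00449761,  0.05501285,  0.0444345 ]), 'grasp_force': 0.0, 'opening': 1.0011455872554815}
top {'K': array([[421.70652335,   0.        , 282.42690319],
       [  0.        , 421.70652335, 210.82068685],
       [  0.        ,   0.        ,   1.        ]]), 'R': array([[ 0.01704191, -0.99891994,  0.04322642],
       [-0.99215949, -0.02224839, -0.12298196],
       [ 0.12381085, -0.04079165, -0.99146705]]), 't': array([ 29.80691072, 578.36298036, 691.70599487])}
scene {'K': array([[406.51841552,   0.        , 284.50451622],
       [  0.        , 406.51841552, 210.60477753],
       [  0.        ,   0.        ,   1.        ]]), 'R': array([[ 0.28977484,  0.95702153, -0.01184596],
       [ 0.7983719 , -0.24852673, -0.54848589],
       [-0.52785685,  0.14947993, -0.83607589]]), 't': array([-229.65022592, -398.53510667, 1077.66754301])}
```

View pics/top0.png

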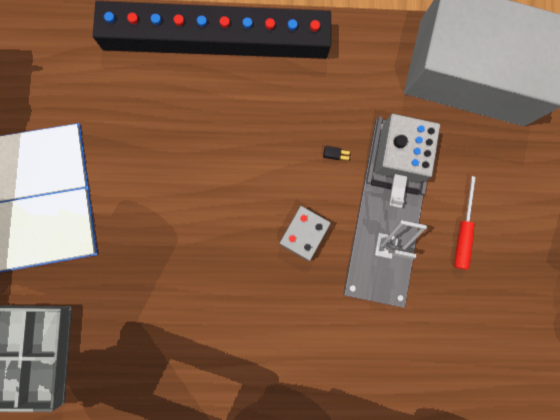

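View pics/scene0.png

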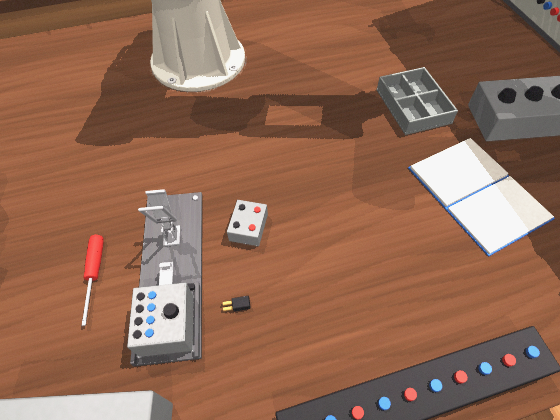

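The top view shows the dock with its latch end at (375,300) and the module at (410,145). The bail and lever are near (400,240), with the plug at (336,153), the spare at (305,233) and the screwdriver at (465,240). The scene view shows the same with the latch at (165,220). Next I'll enlarge both.

```bash
python3 - <<'E'
import cv2,numpy as np
a=cv2.imread("pics/top0.png")[170:310,340:440]; b=cv2.imread("pics/scene0.png")[180:300,120:220]
a=cv2.resize(a,(400,560),interpolation=cv2.INTER_CUBIC);b=cv2.resize(b,(400,480),interpolation=cv2.INTER_CUBIC)
o=np.zeros((560,800,3),np.uint8);o[:,:400]=a;o[:480,400:]=b
cv2.imwrite("pics/crop1.png",o)
E
```

```text
(no output)
```

View pics/crop1.png

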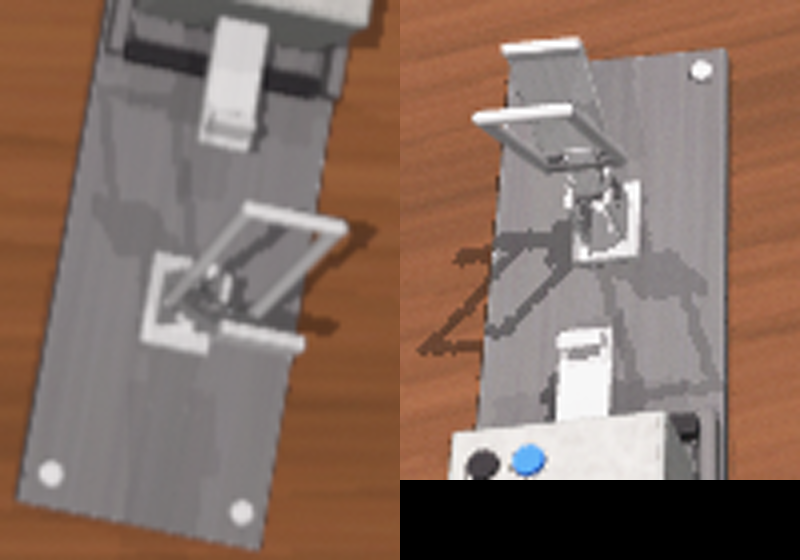

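```bash
cat > h.py <<'E'
import numpy as np
from rig import *
def ray(n,p,c=None):
    c=c or get_calibration(n);K,R,t=map(np.asarray,(c["K"],c["R"],c["t"]))
    u=(p[0]-K[0,2])/K[0,0];v=(p[1]-K[1,2])/K[1,1]
    if n=="wrist":
        th=np.hypot(u,v);k=np.tan(th)/th if th>1e-9 else 1;u*=k;v*=k
    d=R.T@np.array([u,v,1.]);return -R.T@t,d/np.linalg.norm(d)
def plane(n,p,z,c=None):
    o,d=ray(n,p,c);return o+d*(z-o[2])/d[2]
def tri(rs):
    A=0;b=0
    for o,d in rs:
        P=np.eye(3)-np.outer(d,d);A=A+P;b=b+P@o
    x=np.linalg.solve(A,b);return x,[np.linalg.norm((np.eye(3)-np.outer(d,d))@(x-o)) for o,d in rs]
E
python3 - <<'E'
from h import *
np.set_printoptions(precision=1,suppress=True)
L=plane("top",(344.5,295),8);Rr=plane("top",(405.5,307),8);F=plane("top",(366.3,170),8)
print(L,Rr,F,np.linalg.norm(L-Rr)); 
print("edge dir",np.arctan2(*(F-L)[[1,0]]),"end dir",np.arctan2(*(L-Rr)[[1,0]])-np.pi/2)
yaw=np.arctan2(*(F-L)[[1,0]])
S1=plane("scene",(120+325/4,180+48/4),8);print("scene corner",S1)
mid=(L+Rr)/2;ex=np.array([np.cos(yaw),np.sin(yaw),0]);print("origin",mid+165*ex)
for nm,a,b in(("bail_end",(413.5,225),(151.2,208.2)),("levertip",(405.5,253.7),(155.3,191.3)),("bailL",(401.8,222.5),(163.7,206.5)),("bailR",(425.8,227.5),(138.8,209.7)),("lip",(396.8,201.5),(166,265))):
    x,e=tri([ray("top",a),ray("scene",b)]);d=x-(mid+165*ex)
    print(nm,x,e,"dock",d@ex,d@np.array([-ex[1],ex[0],0]),x[2])
E
```

```text
[434.6 -71.5   8. ] [ 415.3 -179.7    8. ] [ 659.6 -111.9    8. ] 109.85392114259368
edge dir -0.17746779219011197 end dir -0.17640266933970938
scene corner [435.4 -69.6   8. ]
origin [ 587.3 -154.7    8. ]
bail_end [ 547.5 -146.9  144.1] [np.float64(1.3422515183899784), np.float64(1.3422515183900454)] dock -40.58655382179889 0.63211262044764 144.07444831166433
levertip [ 505.5 -138.7  131.1] [np.float64(1.156287493689792), np.float64(1.1562874936897611)] dock -83.41765800090168 1.2876808744531045 131.09880138771996
bailL [ 550.8 -128.1  145.5] [np.float64(2.2544860959079536), np.float64(2.2544860959079127)] dock -40.609770526040386 19.750548719933942 145.46198400996
bailR [ 544.2 -165.9  143.4] [np.float64(0.9626314742797735), np.float64(0.962631474279839)] dock -40.5104726391812 -18.641690128496297 143.44038478957253
lip [ 597.6 -155.6   42.1] [np.float64(0.758558423954906), np.float64(0.7585584239548365)] dock 10.266255477296939 0.9017004542962734 42.1248204972702
```

```bash
python3 -c "
import rig;print([ (k,getattr(rig,k)) for k in dir(rig) if not k.startswith('_')])"; python3 -m creep '[{"rz":-0.1265},{"rz":-0.1265},{"x":-29.2,"y":-46.6},{"x":-29.2,"y":-46.6},{"x":-29.2,"y":-46.6},{"x":-29.2,"y":-46.6},{"x":-29.2,"y":-46.6},{"x":-29.2,"y":-46.6},{"x":-29.2,"y":-46.6},{"x":-29.2,"y":-46.6},{"x":-29.2,"y":-46.6},{"x":-29.2,"y":-46.6},{"x":-29.2,"y":-46.6},{"x":-29.2,"y":-46.6},{"x":-29.2,"y":-46.6},{"x":-29.2,"y":-46.6},{},{}]' 20
python3 - <<'E'
from h import *
import cv2
c=get_calibration("wrist");print(sense()["eef_pos"],c);cv2.imwrite("pics/w1.png",grab_frame("wrist")[:,:,::-1])
np.savez("w1.npz",**c)
E
```

```text
[('MotionError', <class 'rig.MotionError'>), ('get_calibration', <function make.<locals>.<lambda> at 0x7f3ff2b70680>), ('grab_frame', <function make.<locals>.drawn_camera at 0x7f3ff2b700e0>), ('grip_depth', 18.700000000000003), ('sense', <function make.<locals>.<lambda> at 0x7f3ff2b705e0>), ('sign_off', <function connect.<locals>.done at 0x7f3ff30277e0>)]
[260.21376997 567.75040214 230.63204042] {'K': array([[325.1922621 ,   0.        , 279.29411686],
       [  0.        , 325.1922621 , 211.28751428],
       [  0.        ,   0.        ,   1.        ]]), 'R': array([[ 0.41778328,  0.90854604, -0.00110726],
       [ 0.86245399, -0.39620461,  0.31495241],
       [ 0.28571006, -0.13253681, -0.94910682]]), 't': array([-625.81794638,  -40.52677152,  381.15386555])}schema error: expected keys x, y, z, rx, ry, rz, hand
```

View pics/w1.png

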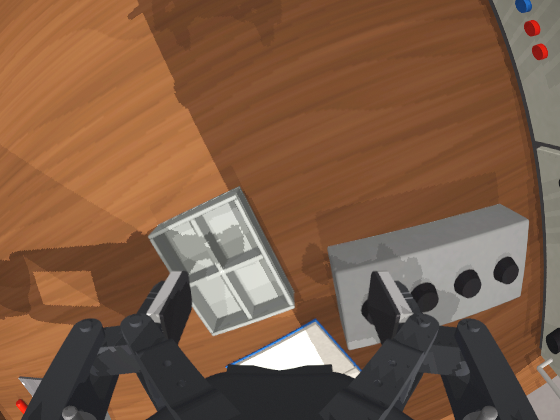

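The call was refused because of the empty rows, so nothing moved. The wrist view shows the tray at (220,260) and the fingers at (170,295) and (390,295). I'll resend without empty rows.

```bash
python3 -m creep '[{"rz":-0.1265},{"rz":-0.1265},{"x":-29.2,"y":-46.6},{"x":-29.2,"y":-46.6},{"x":-29.2,"y":-46.6},{"x":-29.2,"y":-46.6},{"x":-29.2,"y":-46.6},{"x":-29.2,"y":-46.6},{"x":-29.2,"y":-46.6},{"x":-29.2,"y":-46.6},{"x":-29.2,"y":-46.6},{"x":-29.2,"y":-46.6},{"x":-29.2,"y":-46.6},{"x":-29.2,"y":-46.6},{"x":-29.2,"y":-46.6},{"x":-29.2,"y":-46.6},{"x":0},{"x":0}]' 20
python3 - <<'E'
from h import *
import cv2
c=get_calibration("wrist");s=sense();print(s["eef_pos"],s["tcp_rot"],s["qpos"]);cv2.imwrite("pics/w2.png",grab_frame("wrist")[:,:,::-1])
np.savez("w2.npz",**c)
E
```

```text
[260.27713778 567.85321551 230.75170634] [-3.14056317e+00  1.46479069e-05  2.71179490e+00] [ 1.13862599e+00  3.53496081e-01  1.63391202e+00 -1.86804466e-05
  1.15521400e+00 -2.36502238e-03]schema error: expected keys x, y, z, rx, ry, rz, hand
```

View pics/w2.png

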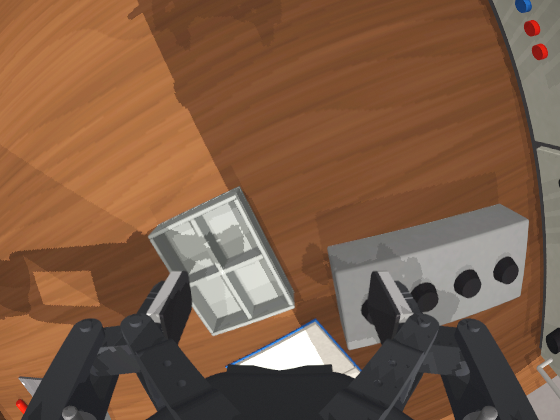

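Refused again, with the same view as before: every row needs all seven keys.

```bash
python3 -m creep '[{"x":0,"y":0,"z":0,"rx":0,"ry":0,"rz":-0.1265,"hand":85},{"x":0,"y":0,"z":0,"rx":0,"ry":0,"rz":-0.1265,"hand":85},{"x":-29.2,"y":-46.6,"z":0,"rx":0,"ry":0,"rz":0,"hand":85},{"x":-29.2,"y":-46.6,"z":0,"rx":0,"ry":0,"rz":0,"hand":85},{"x":-29.2,"y":-46.6,"z":0,"rx":0,"ry":0,"rz":0,"hand":85},{"x":-29.2,"y":-46.6,"z":0,"rx":0,"ry":0,"rz":0,"hand":85},{"x":-29.2,"y":-46.6,"z":0,"rx":0,"ry":0,"rz":0,"hand":85},{"x":-29.2,"y":-46.6,"z":0,"rx":0,"ry":0,"rz":0,"hand":85},{"x":-29.2,"y":-46.6,"z":0,"rx":0,"ry":0,"rz":0,"hand":85},{"x":-29.2,"y":-46.6,"z":0,"rx":0,"ry":0,"rz":0,"hand":85},{"x":-29.2,"y":-46.6,"z":0,"rx":0,"ry":0,"rz":0,"hand":85},{"x":-29.2,"y":-46.6,"z":0,"rx":0,"ry":0,"rz":0,"hand":85},{"x":-29.2,"y":-46.6,"z":0,"rx":0,"ry":0,"rz":0,"hand":85},{"x":-29.2,"y":-46.6,"z":0,"rx":0,"ry":0,"rz":0,"hand":85},{"x":-29.2,"y":-46.6,"z":0,"rx":0,"ry":0,"rz":0,"hand":85},{"x":-29.2,"y":-46.6,"z":0,"rx":0,"ry":0,"rz":0,"hand":85},{"x":0,"y":0,"z":0,"rx":0,"ry":0,"rz":0,"hand":85},{"x":0,"y":0,"z":0,"rx":0,"ry":0,"rz":0,"hand":85}]' 20
python3 - <<'E'
from h import *
import cv2
c=get_calibration("wrist");s=sense();print(s["eef_pos"],s["tcp_rot"],s["qpos"]);cv2.imwrite("pics/w3.png",grab_frame("wrist")[:,:,::-1])
np.savez("w3.npz",**c)
E
```

```text
clock: 2.45
eef_pos: [547.6, -145.7, 230.9]
tcp_rot: [3.141, -0.001, 2.964]
contact_force: [-0.5, -0.9, -0.1]
opening: 0.993
grasp_force: 0.0
[ 547.56947419 -145.74340952  230.85565755] [ 3.14115309e+00 -1.16269815e-03  2.96399260e+00] [-2.62985383e-01  2.63859895e-01  1.75980653e+00  3.76566715e-04
  1.11912221e+00 -1.65634597e+00]
```

View pics/w3.png

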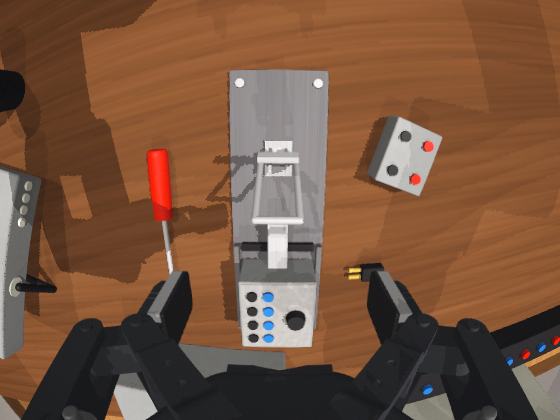

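The wrist view shows the bail's end bar from (253,221) to (302,221), the lever tip at (278,157), the plate's latch-end corners at (230,71) and (328,71), and the fingers straddling column 279.

```bash
python3 - <<'E'
from h import *
np.set_printoptions(precision=1,suppress=True)
c=dict(np.load("w3.npz"))
s=sense()["tcp_rot"][2]
ex=np.array([np.cos(-.177),np.sin(-.177),0]);ey=np.array([-ex[1],ex[0],0]);O=np.array([587.3,-154.7,0])
for nm,a,b,w in(("bail_end",(413.5,225),(151.2,208.2),(277.5,220.5)),("levertip",(405.5,253.7),(155.3,191.3),(278,157))):
    x,e=tri([ray("top",a),ray("scene",b),ray("wrist",w,c)]);print(nm,x,e,(x-O)@ex,(x-O)@ey)
for p in((230,71),(328,71)):
    x=plane("wrist",p,8,c);print(x,(x-O)@ex,(x-O)@ey)
E
```

```text
bail_end [ 548.7 -146.3  146.3] [np.float64(2.0275947087776256), np.float64(1.2850818319631163), np.float64(1.1217645758378423)] -39.51170872684576 1.5143350445985302
levertip [ 505.5 -138.3  131.4] [np.float64(1.4702966253700243), np.float64(0.887757374518186), np.float64(0.6956926649468385)] -83.43781938094534 1.7338584203628662
[ 417.4 -176.     8. ] -163.46958885869677 -50.9206625554771
[436.7 -69.4   8. ] -163.25163790445157 57.48480193747782
```

```bash
python3 -m creep '[{"x":-1,"y":0,"z":36,"rx":0,"ry":0,"rz":0,"hand":85},{"x":0,"y":0,"z":36,"rx":0,"ry":0,"rz":0,"hand":85},{"x":0,"y":0,"z":36,"rx":0,"ry":0,"rz":0,"hand":70},{"x":0,"y":0,"z":0,"rx":0,"ry":0,"rz":0,"hand":50},{"x":0,"y":0,"z":0,"rx":0,"ry":0,"rz":0,"hand":30},{"x":0,"y":0,"z":0,"rx":0,"ry":0,"rz":0,"hand":30},{"x":0,"y":0,"z":0,"rx":0,"ry":0,"rz":0,"hand":30},{"x":0,"y":0,"z":0,"rx":0,"ry":0,"rz":0,"hand":30},{"x":0,"y":0,"z":0,"rx":0,"ry":0,"rz":0,"hand":30},{"x":0,"y":0,"z":0,"rx":0,"ry":0,"rz":0,"hand":30}]' 25
python3 - <<'E'
from h import *
import cv2
o=np.zeros((420,800,3),np.uint8)
o[:,:400]=grab_frame("wrist")[:,80:480,::-1]
b=grab_frame("scene")[160:300,100:233,::-1];o[:,400:799]=cv2.resize(b,(399,420),interpolation=cv2.INTER_CUBIC)
cv2.imwrite("pics/g1.png",o)
E
```

```text
clock: 3.75
eef_pos: [548.9, -146.7, 124.8]
tcp_rot: [-3.14, 0.001, 2.965]
contact_force: [-1.8, -5.4, -5.2]
opening: 0.456
grasp_force: 25.7
```

View pics/g1.png

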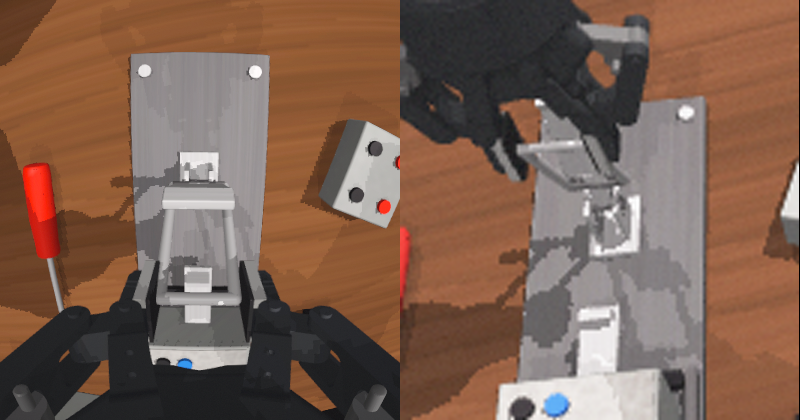

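The bail is gripped: the bar spans (160,297) to (240,297) between both pads in the wrist half. I'll swing it over and down the arc to above the keeper.

```bash
python3 -m creep '[{"x":-6,"y":0,"z":3,"rx":0,"ry":0,"rz":0,"hand":30},{"x":-6,"y":0,"z":3,"rx":0,"ry":0,"rz":0,"hand":30},{"x":-6.5,"y":0,"z":4,"rx":0,"ry":0,"rz":0,"hand":30},{"x":-6,"y":0,"z":5,"rx":0,"ry":0,"rz":0,"hand":30},{"x":-6,"y":0,"z":5,"rx":0,"ry":0,"rz":0,"hand":30},{"x":-5,"y":0,"z":5,"rx":0,"ry":0,"rz":0,"hand":30},{"x":-5,"y":0,"z":6,"rx":0,"ry":0,"rz":0,"hand":30},{"x":-5,"y":0,"z":7,"rx":0,"ry":0,"rz":0,"hand":30},{"x":-4,"y":0,"z":7,"rx":0,"ry":0,"rz":0,"hand":30}]' 25
python3 -m creep '[{"x":-4,"y":0,"z":7,"rx":0,"ry":0,"rz":0,"hand":30},{"x":-3,"y":0,"z":7,"rx":0,"ry":0,"rz":0,"hand":30},{"x":-3,"y":0,"z":6,"rx":0,"ry":0,"rz":0,"hand":30},{"x":-2,"y":0,"z":6,"rx":0,"ry":0,"rz":0,"hand":30},{"x":-2,"y":0,"z":6,"rx":0,"ry":0,"rz":0,"hand":30},{"x":-1,"y":0,"z":5,"rx":0,"ry":0,"rz":0,"hand":30},{"x":0,"y":0,"z":0,"rx":0,"ry":0,"rz":0,"hand":30},{"x":0,"y":0,"z":0,"rx":0,"ry":0,"rz":0,"hand":30}]' 25
python3 - <<'E'
from h import *
import cv2
c=get_calibration("wrist");np.savez("w4.npz",**c);print(sense()["eef_pos"])
o=np.zeros((560,800,3),np.uint8)
w=grab_frame("wrist");cv2.imwrite("pics/w4.png",w[:,:,::-1])
t=grab_frame("top");s=grab_frame("scene");cv2.imwrite("pics/t4.png",t[:,:,::-1]);cv2.imwrite("pics/s4.png",s[:,:,::-1])
o[:,:400]=cv2.resize(w[180:390,205:355,::-1],(400,560),interpolation=cv2.INTER_CUBIC)
o[:,400:]=cv2.resize(s[180:320,120:220,::-1],(400,560),interpolation=cv2.INTER_CUBIC)
cv2.imwrite("pics/g2.png",o)
E
```

```text
clock: 4.97
eef_pos: [599.5, -156.3, 80.9]
tcp_rot: [-3.139, 0.004, 2.966]
contact_force: [-2.0, -7.0, 1.5]
opening: 0.454
grasp_force: 24.9
clock: 5.98
eef_pos: [613.9, -159.0, 43.8]
tcp_rot: [-3.139, 0.003, 2.966]
contact_force: [-1.9, -8.1, 0.5]
opening: 0.45
grasp_force: 25.0
[ 613.85068355 -158.96991597   43.80783482]
```

View pics/g2.png

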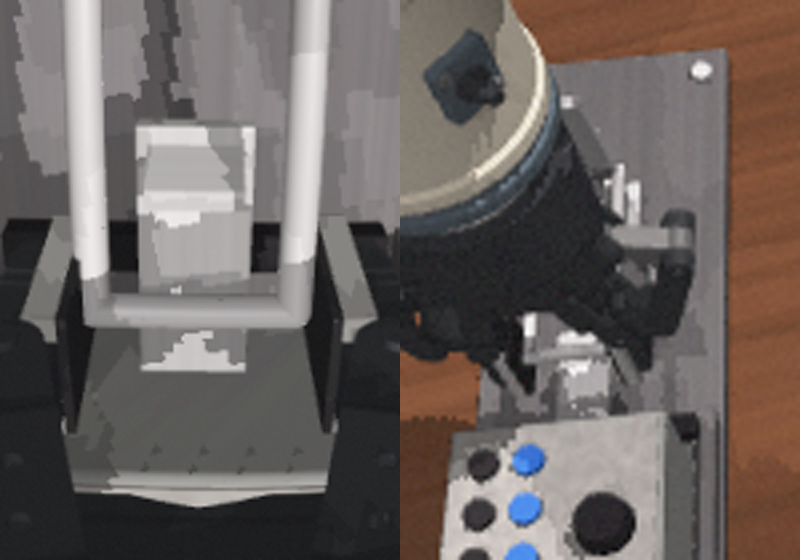

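Wrist half of the picture: the bar centre is at crop (197,308), the lip's far upper edge near (190,212) and its highest edge near (190,193). The bar lies beyond the lip.

```bash
python3 - <<'E'
from h import *
np.set_printoptions(precision=1,suppress=True)
c=dict(np.load("w4.npz"));k=2.667
ex=np.array([np.cos(-.177),np.sin(-.177),0]);ey=np.array([-ex[1],ex[0],0]);O=np.array([587.3,-154.7,0])
f=lambda nm,p,z:print(nm,(lambda x:(x,(x-O)@ex,(x-O)@ey))(plane("wrist",(205+p[0]/k,180+p[1]/k),z,c)))
for z in(62,64,66):f("bar",(197,308),z)
f("lipfar",(190,212),47);f("liphigh",(188,193),48.5);f("tongue start",(195,125),37);f("body top edge?",(200,490),70)
f("body base",(195,372),37)
T=sense()["eef_pos"];print("tcp",(T-O)@ex,(T-O)@ey)
E
```

```text
bar (array([ 615.4, -158. ,   62. ]), np.float64(28.201822619298632), np.float64(1.7290691123815372))
bar (array([ 614.1, -157.7,   64. ]), np.float64(26.884209961224524), np.float64(1.7357215499347174))
bar (array([ 612.8, -157.5,   66. ]), np.float64(25.56659730315042), np.float64(1.7423739874878976))
lipfar (array([ 604.4, -157.3,   47. ]), np.float64(17.332024793692693), np.float64(0.4304749066682707))
liphigh (array([ 599.9, -156.8,   48.5]), np.float64(12.79131757495579), np.float64(0.11015332914422718))
tongue start (array([ 591.8, -154.2,   37. ]), np.float64(4.364579891666214), np.float64(1.2992433531131955))
body top edge? (array([ 651.1, -163.8,   70. ]), np.float64(64.40796214137879), np.float64(2.2791170997440036))
body base (array([ 647.9, -164.3,   37. ]), np.float64(61.36084250827271), np.float64(1.206426778277776))
tcp 26.889633801501997 0.5018680618705342
```

```bash
python3 -m creep '[{"x":0,"y":0.7,"z":3,"rx":0,"ry":0,"rz":0,"hand":30},{"x":0,"y":0,"z":3,"rx":0,"ry":0,"rz":0,"hand":30},{"x":0,"y":0,"z":3,"rx":0,"ry":0,"rz":0,"hand":30},{"x":0,"y":0,"z":3,"rx":0,"ry":0,"rz":0,"hand":30},{"x":0,"y":0,"z":3,"rx":0,"ry":0,"rz":0,"hand":30},{"x":0,"y":0,"z":3,"rx":0,"ry":0,"rz":0,"hand":30},{"x":0,"y":0,"z":2,"rx":0,"ry":0,"rz":0,"hand":30},{"x":0,"y":0,"z":2,"rx":0,"ry":0,"rz":0,"hand":30},{"x":0,"y":0,"z":0,"rx":0,"ry":0,"rz":0,"hand":30}]' 25
```

```text
clock: 7.25
eef_pos: [614.2, -158.7, 21.9]
tcp_rot: [-3.139, 0.004, 2.966]
contact_force: [-1.5, -11.3, 1.4]
opening: 0.455
grasp_force: 25.2
```

```bash
python3 -m creep '[{"x":0,"y":-1,"z":1,"rx":0,"ry":0,"rz":0,"hand":30},{"x":0,"y":-1,"z":0.5,"rx":0,"ry":0,"rz":0,"hand":30},{"x":0,"y":0,"z":0,"rx":0,"ry":0,"rz":0,"hand":30}]' 25
python3 -m creep '[{"x":2,"y":0,"z":0,"rx":0,"ry":0,"rz":0,"hand":30},{"x":2,"y":0,"z":0,"rx":0,"ry":0,"rz":0,"hand":30},{"x":1.5,"y":0,"z":0,"rx":0,"ry":0,"rz":0,"hand":30},{"x":0,"y":0,"z":0,"rx":0,"ry":0,"rz":0,"hand":30}]' 25
python3 -m creep '[{"x":1,"y":0,"z":0,"rx":0,"ry":0,"rz":0,"hand":30},{"x":1,"y":0,"z":0,"rx":0,"ry":0,"rz":0,"hand":30},{"x":0,"y":0,"z":0,"rx":0,"ry":0,"rz":0,"hand":30}]' 25
```

```text
clock: 7.62
eef_pos: [614.2, -159.4, 21.1]
tcp_rot: [-3.141, 0.004, 2.965]
contact_force: [-2.6, -2.2, 8.9]
opening: 0.451
grasp_force: 25.4
clock: 8.12
eef_pos: [610.5, -158.8, 21.1]
tcp_rot: [-3.14, 0.007, 2.965]
contact_force: [3.7, -4.1, 5.4]
opening: 0.452
grasp_force: 25.6
clock: 8.5
eef_pos: [608.6, -158.5, 21.1]
tcp_rot: [-3.14, 0.007, 2.965]
contact_force: [3.2, -4.6, 4.9]
opening: 0.449
grasp_force: 25.6
```

```bash
python3 -m creep '[{"x":1,"y":0,"z":0,"rx":0,"ry":0,"rz":0,"hand":30},{"x":1,"y":0,"z":0,"rx":0,"ry":0,"rz":0,"hand":30},{"x":0,"y":0,"z":0,"rx":0,"ry":0,"rz":0,"hand":30}]' 25
python3 -m creep '[{"x":0.7,"y":0,"z":0,"rx":0,"ry":0,"rz":0,"hand":30},{"x":0.7,"y":0,"z":0,"rx":0,"ry":0,"rz":0,"hand":30},{"x":0,"y":0,"z":0,"rx":0,"ry":0,"rz":0,"hand":30}]' 25
```

```text
clock: 8.88
eef_pos: [606.6, -158.1, 21.1]
tcp_rot: [-3.141, 0.007, 2.965]
contact_force: [3.1, -4.0, 5.6]
opening: 0.452
grasp_force: 25.6
clock: 9.25
eef_pos: [605.2, -157.8, 21.1]
tcp_rot: [-3.141, 0.007, 2.965]
contact_force: [4.1, -3.7, 5.7]
opening: 0.452
grasp_force: 25.6
```

```bash
python3 -m creep '[{"x":0.7,"y":0,"z":0,"rx":0,"ry":0,"rz":0,"hand":30},{"x":0.7,"y":0,"z":0,"rx":0,"ry":0,"rz":0,"hand":30},{"x":0,"y":0,"z":0,"rx":0,"ry":0,"rz":0,"hand":30}]' 25
python3 -m creep '[{"x":0.7,"y":0,"z":0,"rx":0,"ry":0,"rz":0,"hand":30},{"x":0.7,"y":0,"z":0,"rx":0,"ry":0,"rz":0,"hand":30},{"x":0,"y":0,"z":0,"rx":0,"ry":0,"rz":0,"hand":30}]' 25
python3 - <<'E'
from h import *
import cv2
c=get_calibration("wrist");np.savez("w5.npz",**c);print(sense()["eef_pos"])
o=np.zeros((560,800,3),np.uint8)
w=grab_frame("wrist");s=grab_frame("scene")
o[:,:400]=cv2.resize(w[180:390,205:355,::-1],(400,560),interpolation=cv2.INTER_CUBIC)
o[:,400:]=cv2.resize(s[180:320,120:220,::-1],(400,560),interpolation=cv2.INTER_CUBIC)
cv2.imwrite("pics/g3.png",o)
E
```

```text
clock: 9.62
eef_pos: [603.9, -157.6, 21.1]
tcp_rot: [-3.141, 0.007, 2.965]
contact_force: [3.3, -3.6, 5.0]
opening: 0.452
grasp_force: 25.6
clock: 10.0
eef_pos: [603.7, -157.6, 21.2]
tcp_rot: [-3.14, 0.01, 2.965]
contact_force: [7.6, -5.0, 1.4]
opening: 0.456
grasp_force: 25.5
[ 603.71633796 -157.60642862   21.17988129]
```

View pics/g3.png

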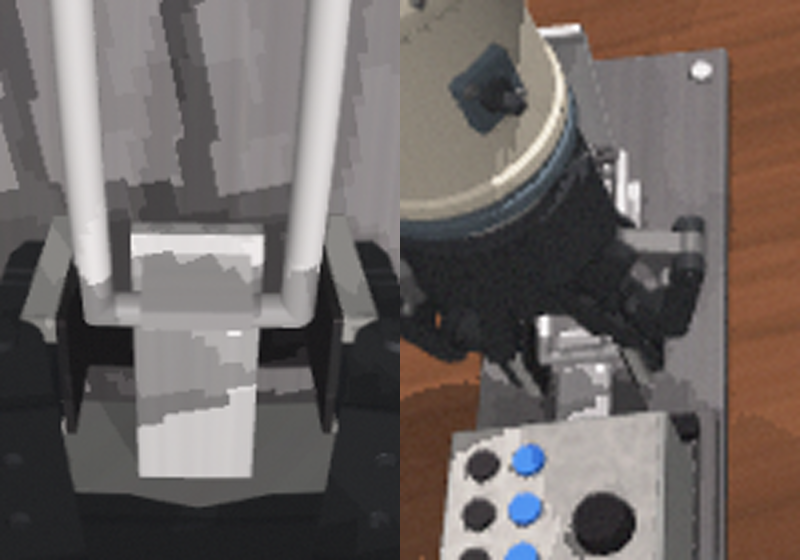

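Wrist half: the bar, at crop row 310, now lies under the lip, which covers the bar's middle at (200,290). The tool stopped with the force rising, so the bail is hooked and bearing. I'll release, lift clear, shut the fingers and go to the front of the lever.

```bash
python3 -m creep '[{"x":0,"y":0,"z":0,"rx":0,"ry":0,"rz":0,"hand":62},{"x":0,"y":0,"z":0,"rx":0,"ry":0,"rz":0,"hand":62},{"x":0,"y":0,"z":0,"rx":0,"ry":0,"rz":0,"hand":62},{"x":0,"y":0,"z":-10,"rx":0,"ry":0,"rz":0,"hand":62},{"x":0,"y":0,"z":-25,"rx":0,"ry":0,"rz":0,"hand":62},{"x":0,"y":0,"z":-25,"rx":0,"ry":0,"rz":0,"hand":62},{"x":0,"y":0,"z":-25,"rx":0,"ry":0,"rz":0,"hand":30},{"x":0,"y":0,"z":-25,"rx":0,"ry":0,"rz":0,"hand":0},{"x":15,"y":0,"z":0,"rx":0,"ry":0,"rz":0,"hand":0},{"x":20,"y":0,"z":0,"rx":0,"ry":0,"rz":0,"hand":0},{"x":20,"y":1,"z":0,"rx":0,"ry":0,"rz":0,"hand":0},{"x":20,"y":1,"z":10,"rx":0,"ry":0,"rz":0,"hand":0},{"x":0,"y":0,"z":12,"rx":0,"ry":0,"rz":0,"hand":0},{"x":0,"y":0,"z":12,"rx":0,"ry":0,"rz":0,"hand":0},{"x":0,"y":0,"z":0,"rx":0,"ry":0,"rz":0,"hand":0}]' 25
python3 - <<'E'
from h import *
import cv2
c=get_calibration("wrist");T=sense()["eef_pos"];P=np.array([523.3,-141.7,40]);ex=np.array([np.cos(-.177),np.sin(-.177),0]);ey=np.array([-ex[1],ex[0],0])
print((T-P)@ex,(T-P)@ey,T[2]-40)
o=np.zeros((560,800,3),np.uint8)
w=grab_frame("wrist");s=grab_frame("scene")
o[:420,:400]=w[:,80:480,::-1]
o[:,400:]=cv2.resize(s[180:320,120:220,::-1],(400,560),interpolation=cv2.INTER_CUBIC)
cv2.imwrite("pics/g4.png",o)
E
```

```text
clock: 11.98
eef_pos: [525.2, -141.1, 92.5]
tcp_rot: [3.141, -0.002, 2.965]
contact_force: [0.1, -0.3, 0.0]
opening: 0.001
grasp_force: 0.0
1.7220023189741083 0.8984554954816896 52.45023159064927
```

View pics/g4.png

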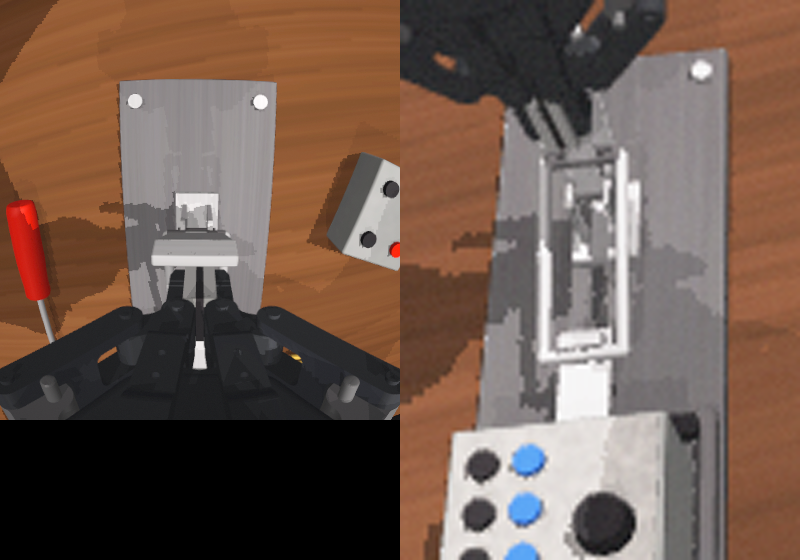

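Wrist half: the shut fingers stand at (200,290) just in front of the upright lever's lip, at row 253. Scene half: the bail lies flat, with its bar at (585,355) beyond the lip at (583,338), so it is hooked. I'll push the lever along its arc and watch the force.

```bash
python3 -m creep '[{"x":0,"y":0.5,"z":-7.5,"rx":0,"ry":0,"rz":0,"hand":0},{"x":3.3,"y":0,"z":0,"rx":0,"ry":0,"rz":0,"hand":0},{"x":3.3,"y":0,"z":0,"rx":0,"ry":0,"rz":0,"hand":0},{"x":3,"y":0,"z":1,"rx":0,"ry":0,"rz":0,"hand":0},{"x":3,"y":0,"z":1,"rx":0,"ry":0,"rz":0,"hand":0},{"x":3,"y":0,"z":1,"rx":0,"ry":0,"rz":0,"hand":0},{"x":2.6,"y":0,"z":1.4,"rx":0,"ry":0,"rz":0,"hand":0}]'
python3 -m creep '[{"x":3.5,"y":0,"z":2.2,"rx":0,"ry":0,"rz":0,"hand":0},{"x":3.5,"y":0,"z":2.2,"rx":0,"ry":0,"rz":0,"hand":0},{"x":3.5,"y":0,"z":2.2,"rx":0,"ry":0,"rz":0,"hand":0},{"x":3,"y":0,"z":2.8,"rx":0,"ry":0,"rz":0,"hand":0},{"x":3,"y":0,"z":2.8,"rx":0,"ry":0,"rz":0,"hand":0},{"x":3,"y":0,"z":2.9,"rx":0,"ry":0,"rz":0,"hand":0}]'
```

```text
clock: 12.95
eef_pos: [509.8, -137.9, 98.0]
tcp_rot: [-3.141, 0.005, 2.965]
contact_force: [4.5, -0.1, 8.4]
opening: 0.003
grasp_force: 3.9
clock: 13.7
eef_pos: [489.8, -134.4, 82.8]
tcp_rot: [-3.141, 0.003, 2.965]
contact_force: [1.6, 0.7, 10.0]
opening: 0.001
grasp_force: 4.3
```

```bash
python3 -m creep '[{"x":2.4,"y":0,"z":3.4,"rx":0,"ry":0,"rz":0,"hand":0},{"x":2.4,"y":0,"z":3.4,"rx":0,"ry":0,"rz":0,"hand":0},{"x":2.4,"y":0,"z":3.4,"rx":0,"ry":0,"rz":0,"hand":0},{"x":1.6,"y":0,"z":3.7,"rx":0,"ry":0,"rz":0,"hand":0},{"x":1.6,"y":0,"z":3.8,"rx":0,"ry":0,"rz":0,"hand":0},{"x":1.6,"y":0,"z":3.8,"rx":0,"ry":0,"rz":0,"hand":0}]'
python3 -m creep '[{"x":0.9,"y":0,"z":4,"rx":0,"ry":0,"rz":0,"hand":0},{"x":0.9,"y":0,"z":4,"rx":0,"ry":0,"rz":0,"hand":0},{"x":0.8,"y":0,"z":4.1,"rx":0,"ry":0,"rz":0,"hand":0},{"x":0,"y":0,"z":0,"rx":0,"ry":0,"rz":0,"hand":0}]'
```

```text
clock: 14.45
eef_pos: [476.1, -131.8, 60.4]
tcp_rot: [3.142, -0.001, 2.965]
contact_force: [-0.8, 1.1, 6.3]
opening: -0.002
grasp_force: 2.4
clock: 14.95
eef_pos: [473.8, -131.5, 47.7]
tcp_rot: [3.142, -0.0, 2.965]
contact_force: [-0.1, 0.7, 0.9]
opening: 0.006
grasp_force: 0.1
```

```bash
python3 -m creep '[{"x":1,"y":0,"z":3,"rx":0,"ry":0,"rz":0,"hand":0},{"x":1,"y":0,"z":3,"rx":0,"ry":0,"rz":0,"hand":0},{"x":1,"y":0,"z":2,"rx":0,"ry":0,"rz":0,"hand":0},{"x":0,"y":0,"z":0,"rx":0,"ry":0,"rz":0,"hand":0}]'
python3 -m creep '[{"x":0,"y":0,"z":2,"rx":0,"ry":0,"rz":0,"hand":0},{"x":0,"y":0,"z":2,"rx":0,"ry":0,"rz":0,"hand":0},{"x":0,"y":0,"z":2,"rx":0,"ry":0,"rz":0,"hand":0},{"x":0,"y":0,"z":0,"rx":0,"ry":0,"rz":0,"hand":0}]'
```

```text
clock: 15.45
eef_pos: [470.6, -130.9, 39.9]
tcp_rot: [3.142, -0.001, 2.965]
contact_force: [0.2, -0.4, -0.7]
opening: 0.001
grasp_force: 0.0
clock: 15.95
eef_pos: [470.9, -131.0, 34.0]
tcp_rot: [3.142, -0.0, 2.965]
contact_force: [-0.9, -1.0, -0.3]
opening: 0.003
grasp_force: 0.0
```

```bash
python3 -m creep '[{"x":0,"y":0,"z":1,"rx":0,"ry":0,"rz":0,"hand":0},{"x":0,"y":0,"z":1,"rx":0,"ry":0,"rz":0,"hand":0},{"x":0,"y":0,"z":0,"rx":0,"ry":0,"rz":0,"hand":0}]'
python3 -m creep '[{"x":0,"y":0,"z":-15,"rx":0,"ry":0,"rz":0,"hand":0},{"x":0,"y":0,"z":-30,"rx":0,"ry":0,"rz":0,"hand":0},{"x":0,"y":0,"z":-50,"rx":0,"ry":0,"rz":0,"hand":0},{"x":0,"y":0,"z":-50,"rx":0,"ry":0,"rz":0,"hand":0},{"x":40,"y":40,"z":-20,"rx":0,"ry":0,"rz":0,"hand":0},{"x":40,"y":40,"z":0,"rx":0,"ry":0,"rz":0,"hand":0},{"x":40,"y":40,"z":0,"rx":0,"ry":0,"rz":0,"hand":0},{"x":0,"y":60,"z":0,"rx":0,"ry":0,"rz":0,"hand":0},{"x":0,"y":60,"z":0,"rx":0,"ry":0,"rz":0,"hand":0},{"x":0,"y":0,"z":0,"rx":0,"ry":0,"rz":0,"hand":0}]'
python3 - <<'E'
from h import *
import cv2
np.set_printoptions(precision=1,suppress=True)
ex=np.array([np.cos(-.177),np.sin(-.177),0]);ey=np.array([-ex[1],ex[0],0]);P=np.array([523.3,-141.7,0])
f={n:grab_frame(n)[:,:,::-1].copy() for n in("top","scene")}
for n in f: cv2.imwrite(f"pics/{n}5.png",f[n])
def blue(im,n):
    h=cv2.cvtColor(im,cv2.COLOR_BGR2HSV);m=cv2.inRange(h,(95,120,120),(115,255,255))
    r=(slice(100,180),slice(370,450)) if n=="top" else (slice(280,350),slice(120,200))
    q=np.zeros_like(m);q[r]=m[r];ys,xs=np.nonzero(q);return xs.mean(),ys.mean(),len(xs)
for n in f:
    a=blue(cv2.imread(f"pics/{n}0.png"),n);b=blue(f[n],n)
    A=plane(n,a[:2],73);B=plane(n,b[:2],73);print(n,a,b,"module shift dock x",(B-A)@ex,(B-A)@ey)
# change mask, top: loose items unmoved?
d=cv2.absdiff(f["top"],cv2.imread("pics/top0.png")).max(2)
for nm,r in(("plug",(slice(140,168),slice(318,354))),("spare",(slice(203,265),slice(275,335))),("driver",(slice(172,275),slice(452,482)))):
    print(nm,(d[r]>60).mean())
# bright profile along dock centreline, top view
c=get_calibration("top");K,R,t=c["K"],c["R"],c["t"]
for off in(0,17):
  out=[]
  for x in range(-110,110,4):
    X=P+ex*x+ey*off+[0,0,36];q=K@(R@X+t);u,v=(q[:2]/q[2]).round().astype(int);out.append((x,int(f["top"][v,u].mean())))
  print(off,out)
E
```

```text
clock: 16.32
eef_pos: [471.0, -131.0, 32.1]
tcp_rot: [3.142, -0.0, 2.965]
contact_force: [-1.4, -0.2, 0.4]
opening: -0.002
grasp_force: 0.0
clock: 17.58
eef_pos: [395.7, 130.0, 198.5]
tcp_rot: [3.14, 0.002, 2.97]
contact_force: [1.0, 0.2, 0.4]
opening: 0.001
grasp_force: 0.0
top (np.float64(417.63703703703703), np.float64(145.71851851851852), 135) (np.float64(416.6906474820144), np.float64(151.29496402877697), 139) module shift dock x -9.886550729731969 0.1021864028568224
scene (np.float64(150.2872340425532), np.float64(314.4574468085106), 188) (np.float64(150.79679144385025), np.float64(307.7914438502674), 187) module shift dock x -10.642840255607833 0.11230761811267505
plug 0.0
spare 0.0
driver 0.0
0 [(-110, 53), (-106, 51), (-102, 46), (-98, 68), (-94, 71), (-90, 124), (-86, 139), (-82, 150), (-78, 158), (-74, 158), (-70, 158), (-66, 157), (-62, 159), (-58, 157), (-54, 159), (-50, 161), (-46, 159), (-42, 161), (-38, 162), (-34, 188), (-30, 214), (-26, 215), (-22, 180), (-18, 179), (-14, 217), (-10, 217), (-6, 213), (-2, 176), (2, 147), (6, 117), (10, 120), (14, 184), (18, 117), (2
[... 164 characters left out ...]
2, 204), (86, 204), (90, 201), (94, 195), (98, 194), (102, 194), (106, 193)]
17 [(-110, 54), (-106, 49), (-102, 48), (-98, 69), (-94, 72), (-90, 128), (-86, 139), (-82, 148), (-78, 157), (-74, 151), (-70, 156), (-66, 153), (-62, 103), (-58, 143), (-54, 107), (-50, 131), (-46, 101), (-42, 123), (-38, 139), (-34, 121), (-30, 106), (-26, 97), (-22, 146), (-18, 215), (-14, 211), (-10, 190), (-6, 213), (-2, 196), (2, 214), (6, 201), (10, 189), (14, 210), (18, 188), (22, 171), (26, 194), (30, 174), (34, 195), (38, 188), (42, 160), (46, 188), (50, 173), (54, 137), (58, 183), (62, 146), (66, 186), (70, 154), (74, 104), (78, 96), (82, 95), (86, 94), (90, 94), (94, 93), (98, 51), (102, 35), (106, 42)]
```

```bash
python3 - <<'E'
from h import *
import cv2
ex=np.array([np.cos(-.177),np.sin(-.177),0])
for n,(y0,y1,x0,x1),p in(("top",(118,172,386,438),(412,145)),("scene",(288,345,132,190),(160,315))):
    a=cv2.imread(f"pics/{n}0.png");b=cv2.imread(f"pics/{n}5.png")
    # ECC on the module's top face
    W=np.eye(2,3,dtype=np.float32);W[1,2]=5.5 if n=="top" else -6.5
    cc,W=cv2.findTransformECC(cv2.cvtColor(a[y0:y1,x0:x1],6),cv2.cvtColor(b,6),np.float32([[1,0,x0+W[0,2]],[0,1,y0+W[1,2]]]),cv2.MOTION_TRANSLATION)
    dx,dy=W[0,2]-x0,W[1,2]-y0
    for z in(70,):
        A=plane(n,p,z);B=plane(n,(p[0]+dx,p[1]+dy),z);print(n,cc,dx,dy,(B-A)@ex)
c=cv2.imread("pics/scene5.png")[180:320,120:220];t=cv2.imread("pics/top5.png")[170:310,340:440]
E
```

```text
top 0.9949636865673982 -0.94784546 5.760559 -10.241468730729206
scene 0.9859304485589361 0.46014404 -6.540283 -10.463861149463048
```

Both views give a module shift of 10.3 to 10.5 mm, a little under the 11.6 mm expected. I'll check by touch that the lever really lies on its stop.

```bash
python3 -m creep '[{"x":0,"y":-60,"z":0,"rx":0,"ry":0,"rz":0,"hand":0},{"x":0,"y":-60,"z":0,"rx":0,"ry":0,"rz":0,"hand":0},{"x":-40,"y":-40,"z":0,"rx":0,"ry":0,"rz":0,"hand":0},{"x":-40,"y":-40,"z":0,"rx":0,"ry":0,"rz":0,"hand":0},{"x":-40,"y":-40,"z":20,"rx":0,"ry":0,"rz":0,"hand":0},{"x":0,"y":0,"z":50,"rx":0,"ry":0,"rz":0,"hand":0},{"x":0,"y":0,"z":50,"rx":0,"ry":0,"rz":0,"hand":0},{"x":0,"y":0,"z":30,"rx":0,"ry":0,"rz":0,"hand":0},{"x":0,"y":0,"z":10,"rx":0,"ry":0,"rz":0,"hand":0},{"x":0,"y":0,"z":4,"rx":0,"ry":0,"rz":0,"hand":0},{"x":0,"y":0,"z":0,"rx":0,"ry":0,"rz":0,"hand":0}]'
python3 -m creep '[{"x":0,"y":0,"z":1,"rx":0,"ry":0,"rz":0,"hand":0},{"x":0,"y":0,"z":1,"rx":0,"ry":0,"rz":0,"hand":0},{"x":0,"y":0,"z":0,"rx":0,"ry":0,"rz":0,"hand":0}]'
```

```text
clock: 19.05
eef_pos: [471.6, -131.5, 34.2]
tcp_rot: [-3.141, 0.001, 2.964]
contact_force: [-0.1, 0.2, -0.4]
opening: 0.001
grasp_force: 0.0
clock: 19.42
eef_pos: [471.6, -131.1, 31.7]
tcp_rot: [-3.141, 0.001, 2.965]
contact_force: [0.6, -0.5, 4.3]
opening: -0.002
grasp_force: 2.3
```

```bash
python3 -m creep '[{"x":0,"y":0,"z":1,"rx":0,"ry":0,"rz":0,"hand":0},{"x":0,"y":0,"z":0,"rx":0,"ry":0,"rz":0,"hand":0}]'
python3 -m creep '[{"x":0,"y":0,"z":-3,"rx":0,"ry":0,"rz":0,"hand":0},{"x":0,"y":0,"z":-30,"rx":0,"ry":0,"rz":0,"hand":0},{"x":0,"y":0,"z":-50,"rx":0,"ry":0,"rz":0,"hand":0},{"x":0,"y":0,"z":-50,"rx":0,"ry":0,"rz":0,"hand":0},{"x":-40,"y":0,"z":-50,"rx":0,"ry":0,"rz":0,"hand":60},{"x":-37.5,"y":0,"z":-15,"rx":0,"ry":0,"rz":0,"hand":85},{"x":0,"y":0,"z":0,"rx":0,"ry":0,"rz":0,"hand":85},{"x":0,"y":0,"z":0,"rx":0,"ry":0,"rz":0,"hand":85},{"x":0,"y":0,"z":0,"rx":0,"ry":0,"rz":0,"hand":85}]'
python3 - <<'E'
from h import *
import cv2
c=get_calibration("wrist");w=grab_frame("wrist")[:,:,::-1].copy();cv2.imwrite("pics/w6.png",w);c0=dict(np.load("w3.npz"))
ex=np.array([np.cos(-.177),np.sin(-.177),0])
def bl(im):
    h=cv2.cvtColor(im,cv2.COLOR_BGR2HSV);m=cv2.inRange(h,(95,120,120),(115,255,255));q=np.zeros_like(m);q[260:345,240:320]=m[260:345,240:320]
    n,_,st,ce=cv2.connectedComponentsWithStats(q);return ce[1:][st[1:,4]>20],
a,=bl(cv2.imread("pics/w3.png"));b,=bl(w);print(sense()["eef_pos"],a,b)
A=np.array([plane("wrist",p,73,c0) for p in a]);B=np.array([plane("wrist",p,73,c) for p in b]);print((B.mean(0)-A.mean(0))@ex,A@ex,B@ex)
# check of camera-pose consistency with plate screws (white dots at latch end)
def sc(im):
    m=cv2.inRange(im,(190,190,190),(255,255,255));q=np.zeros_like(m);q[50:110,220:340]=m[50:110,220:340]
    n,_,st,ce=cv2.connectedComponentsWithStats(q);return ce[1:][st[1:,4]>15]
for im,k in((cv2.imread("pics/w3.png"),c0),(w,c)):print(np.array([plane("wrist",p,9,k) for p in sc(im)])@ex)
E
```

```text
clock: 19.68
eef_pos: [471.7, -131.1, 31.3]
tcp_rot: [-3.141, 0.001, 2.965]
contact_force: [-3.1, 0.9, 16.6]
opening: 0.002
grasp_force: 8.3
clock: 20.8
eef_pos: [544.9, -144.1, 225.9]
tcp_rot: [3.141, -0.002, 2.965]
contact_force: [-0.4, 0.5, 0.5]
opening: 0.997
grasp_force: 0.0
[ 545.12190846 -144.17513051  226.15266166] [[267.86904762 296.98809524]
 [268.02531646 311.41772152]
 [268.05714286 325.3       ]
 [268.09230769 338.06153846]] [[266.2962963  294.        ]
 [266.55696203 309.03797468]
 [266.68918919 323.        ]
 [266.8115942  336.30434783]]
-10.29072402911779 [682.93299186 702.70117188 722.95895675 742.82787819] [672.62275307 692.63494968 712.43193839 732.56846143]
[455.18142087 456.12643993]
[465.84452895 455.4223714  456.1758557 ]
```

The lever is solid on its stop. Three views now agree on about 10.3 mm of module travel, so the bar may be riding slightly high on the leaning lip. I'll press the bail legs down gently with the parted fingers to check and seat it.

```bash
python3 -m creep '[{"x":-21,"y":-1.5,"z":0,"rx":0,"ry":0,"rz":0,"hand":26},{"x":-20,"y":0,"z":0,"rx":0,"ry":0,"rz":0,"hand":26},{"x":0,"y":0,"z":40,"rx":0,"ry":0,"rz":0,"hand":26},{"x":0,"y":0,"z":40,"rx":0,"ry":0,"rz":0,"hand":26},{"x":0,"y":0,"z":40,"rx":0,"ry":0,"rz":0,"hand":26},{"x":0,"y":0,"z":30,"rx":0,"ry":0,"rz":0,"hand":26},{"x":0,"y":0,"z":18,"rx":0,"ry":0,"rz":0,"hand":26},{"x":0,"y":0,"z":8,"rx":0,"ry":0,"rz":0,"hand":26},{"x":0,"y":0,"z":0,"rx":0,"ry":0,"rz":0,"hand":26}]' 25
python3 -m creep '[{"x":0,"y":0,"z":1.5,"rx":0,"ry":0,"rz":0,"hand":26},{"x":0,"y":0,"z":1.5,"rx":0,"ry":0,"rz":0,"hand":26},{"x":0,"y":0,"z":0,"rx":0,"ry":0,"rz":0,"hand":26}]' 25
```

```text
clock: 21.98
eef_pos: [586.6, -153.2, 51.2]
tcp_rot: [3.142, 0.0, 2.965]
contact_force: [0.9, -0.1, -0.1]
opening: 0.307
grasp_force: 0.0
clock: 22.35
eef_pos: [586.7, -153.2, 48.4]
tcp_rot: [-3.142, 0.001, 2.965]
contact_force: [0.2, -0.5, -0.3]
opening: 0.304
grasp_force: 0.0
```

```bash
for i in 1 2; do python3 -m creep '[{"x":0,"y":0,"z":1,"rx":0,"ry":0,"rz":0,"hand":26},{"x":0,"y":0,"z":1,"rx":0,"ry":0,"rz":0,"hand":26},{"x":0,"y":0,"z":0,"rx":0,"ry":0,"rz":0,"hand":26}]' | egrep 'pos|contact'; done
```

```text
eef_pos: [586.4, -153.1, 45.9]
contact_force: [0.3, 0.9, -0.1]
eef_pos: [586.4, -153.1, 43.9]
contact_force: [-1.4, 0.6, 0.3]
```

```bash
python3 -m creep '[{"x":0,"y":0,"z":0.7,"rx":0,"ry":0,"rz":0,"hand":26},{"x":0,"y":0,"z":0.6,"rx":0,"ry":0,"rz":0,"hand":26},{"x":0,"y":0,"z":0,"rx":0,"ry":0,"rz":0,"hand":26}]' | egrep 'pos|contact'
```

```text
eef_pos: [586.6, -153.1, 42.9]
contact_force: [-1.8, 1.2, 6.3]
```

```bash
python3 -m creep '[{"x":0,"y":0,"z":0.7,"rx":0,"ry":0,"rz":0,"hand":26},{"x":0,"y":0,"z":0,"rx":0,"ry":0,"rz":0,"hand":26}]' | egrep 'pos|contact'; python3 -m creep '[{"x":0,"y":0,"z":0.4,"rx":0,"ry":0,"rz":0,"hand":26},{"x":0,"y":0,"z":0,"rx":0,"ry":0,"rz":0,"hand":26}]' | egrep 'pos|contact'
```

```text
eef_pos: [586.8, -153.3, 42.3]
contact_force: [-1.5, -1.7, 5.6]
eef_pos: [587.1, -153.1, 42.3]
contact_force: [-0.5, 3.7, 6.7]
```

```bash
python3 -m creep '[{"x":0,"y":0,"z":0.6,"rx":0,"ry":0,"rz":0,"hand":26},{"x":0,"y":0,"z":0,"rx":0,"ry":0,"rz":0,"hand":26}]' | egrep 'pos|contact|open'; python3 -m creep '[{"x":0,"y":0,"z":0.5,"rx":0,"ry":0,"rz":0,"hand":26},{"x":0,"y":0,"z":0,"rx":0,"ry":0,"rz":0,"hand":26}]' | egrep 'pos|contact|open'
```

```text
eef_pos: [587.4, -153.4, 42.2]
contact_force: [0.4, 4.4, 9.8]
opening: 0.307
eef_pos: [587.7, -154.0, 42.1]
contact_force: [-3.3, -2.2, 15.6]
opening: 0.304
```

```bash
python3 -m creep '[{"x":0,"y":0,"z":-8,"rx":0,"ry":0,"rz":0,"hand":26},{"x":0,"y":0,"z":-40,"rx":0,"ry":0,"rz":0,"hand":26},{"x":0,"y":0,"z":-50,"rx":0,"ry":0,"rz":0,"hand":26},{"x":0,"y":0,"z":-50,"rx":0,"ry":0,"rz":0,"hand":26},{"x":40,"y":30,"z":-30,"rx":0,"ry":0,"rz":0,"hand":26},{"x":40,"y":45,"z":0,"rx":0,"ry":0,"rz":0,"hand":26},{"x":40,"y":45,"z":0,"rx":0,"ry":0,"rz":0,"hand":26},{"x":40,"y":45,"z":0,"rx":0,"ry":0,"rz":0,"hand":26},{"x":40,"y":45,"z":0,"rx":0,"ry":0,"rz":0,"hand":26},{"x":20,"y":55,"z":0,"rx":0,"ry":0,"rz":0,"hand":26},{"x":0,"y":0,"z":0,"rx":0,"ry":0,"rz":0,"hand":26}]' | egrep 'pos|contact|clock'
python3 - <<'E'
from h import *
import cv2
ex=np.array([np.cos(-.177),np.sin(-.177),0])
for n,(y0,y1,x0,x1),p in(("top",(118,172,386,438),(412,145)),("scene",(288,345,132,190),(160,315))):
    a=cv2.imread(f"pics/{n}0.png");b=grab_frame(n)[:,:,::-1].copy();cv2.imwrite(f"pics/{n}7.png",b)
    cc,W=cv2.findTransformECC(cv2.cvtColor(a[y0:y1,x0:x1],6),cv2.cvtColor(b,6),np.float32([[1,0,x0],[0,1,y0+(5.5 if n=="top" else -6.5)]]),cv2.MOTION_TRANSLATION)
    A=plane(n,p,70);B=plane(n,(W[0,2]-x0+p[0],W[1,2]-y0+p[1]),70);print(n,cc,(B-A)@ex)
    d=cv2.absdiff(b,cv2.imread(f"pics/{n}5.png")).max(2);r=(slice(175,305),slice(345,430)) if n=="top" else (slice(190,290),slice(130,200))
    print("latch change",(d[r]>50).mean())
    if n=="top":
        d=cv2.absdiff(b,a).max(2)
        for nm,r in(("plug",(slice(140,168),slice(318,354))),("spare",(slice(203,265),slice(275,335))),("driver",(slice(172,275),slice(452,482)))):print(nm,(d[r]>60).mean())
E
```

```text
clock: 25.85
eef_pos: [415.5, 149.7, 218.7]
contact_force: [-0.0, 0.6, 0.4]
top 0.994757552395537 -9.864041460087126
latch change 0.023167420814479638
plug 0.0
spare 0.00026881720430107527
driver 0.0
scene 0.9870633812467026 -10.05076023820878
latch change 0.06428571428571428
```

```bash
cat > m.py <<'E'
from h import *
import cv2
ex=np.array([np.cos(-.177),np.sin(-.177),0])
print(sense()["clock"])
def meas(n,b):
    (y0,y1,x0,x1),p=dict(top=((118,172,386,438),(412,145)),scene=((288,345,132,190),(160,315)))[n]
    a=cv2.imread(f"pics/{n}0.png")
    cc,W=cv2.findTransformECC(cv2.cvtColor(a[y0:y1,x0:x1],6),cv2.cvtColor(b,6),np.float32([[1,0,x0],[0,1,y0+(5.5 if n=="top" else -6.5)]]),cv2.MOTION_TRANSLATION)
    A=plane(n,p,70);B=plane(n,(W[0,2]-x0+p[0],W[1,2]-y0+p[1]),70);return round((B-A)@ex,2)
for n in("top","scene"):
    print(n,meas(n,cv2.imread(f"pics/{n}5.png")),meas(n,cv2.imread(f"pics/{n}7.png")),meas(n,grab_frame(n)[:,:,::-1].copy()))
def bl(im,n):
    h=cv2.cvtColor(im,cv2.COLOR_BGR2HSV);m=cv2.inRange(h,(95,120,120),(115,255,255)).astype(bool)
    q=np.zeros_like(m);r=(slice(100,180),slice(370,450)) if n=="top" else (slice(280,350),slice(120,200));q[r]=m[r]
    s=h[:,:,1].astype(float)*q;y,x=np.mgrid[:420,:560];return (x*s).sum()/s.sum(),(y*s).sum()/s.sum()
for n in("top","scene"):
    print(n,[np.round(bl(cv2.imread(f"pics/{n}{k}.png"),n),2) for k in(0,5,7)])
# lever tip: brightest extent beyond pivot towards latch end, by the change from the first picture
for n in("top","scene"):
    f=grab_frame(n)[:,:,::-1].astype(int).sum(2)//3
    K,R,t=(get_calibration(n)[k] for k in"KRt");P=np.array([523.3,-141.7,0]);o=[]
    for k in (5,7):
        g=cv2.cvtColor(cv2.imread(f"pics/{n}{k}.png"),6);l=[]
        for x in range(-112,-70,3):
            q=K@(R@(P+ex*x+[0,0,25])+t);l.append(int(cv2.getRectSubPix(g,(1,1),tuple(map(float,q[:2]/q[2])))[0,0]))
        o.append(l)
    print(n,o)
E
python3 m.py; python3 -m creep '[{"x":0,"y":0,"z":0,"rx":0,"ry":0,"rz":0,"hand":26},{"x":0,"y":0,"z":0,"rx":0,"ry":0,"rz":0,"hand":26},{"x":0,"y":0,"z":0,"rx":0,"ry":0,"rz":0,"hand":26},{"x":0,"y":0,"z":0,"rx":0,"ry":0,"rz":0,"hand":26},{"x":0,"y":0,"z":0,"rx":0,"ry":0,"rz":0,"hand":26},{"x":0,"y":0,"z":0,"rx":0,"ry":0,"rz":0,"hand":26},{"x":0,"y":0,"z":0,"rx":0,"ry":0,"rz":0,"hand":26},{"x":0,"y":0,"z":0,"rx":0,"ry":0,"rz":0,"hand":26}]' >/dev/null; python3 m.py | head -3
```

```text
25.95
top -10.24 -9.86 -9.85
scene -10.46 -10.05 -10.06
top [array([417.64, 145.58]), array([416.67, 151.32]), array([416.68, 151.18])]
scene [array([150.32, 314.46]), array([150.82, 307.93]), array([150.85, 308.18])]
top [[54, 55, 53, 51, 56, 68, 76, 122, 139, 141, 155, 161, 163, 162], [48, 51, 47, 45, 51, 62, 69, 112, 129, 129, 144, 151, 151, 150]]
scene [[78, 77, 79, 77, 75, 72, 72, 199, 193, 194, 181, 175, 175, 175], [81, 82, 79, 79, 77, 72, 73, 200, 195, 196, 182, 175, 177, 176]]
27.15
top -10.24 -9.86 -9.86
scene -10.46 -10.05 -10.07
```

```bash
python3 -c "
from rig import *
print(sign_off())"
```

```text
the job is handed in; nothing more can be done
None
```

The job is handed in: the bail is hooked over the keeper lip and the lever lies past centre on its stop with the arm clear, but I could not confirm the module is fully home — it measured about 10 mm drawn in, against about 11.5 mm expected, and pressing the bail down to seat it had cost about 0.4 mm of that; the loose items did not move.

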